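# Close and lock the gel caster

### The job

Get the gel caster ready for pouring: slide its blue gate up so that the amber gel tray is carried fully home and sits square and snug between the gate and the fixed end wall, then swing the lever with the red knob all the way round to lock the gate, until the lever lies along the top of the gate. Leave the other things on the bench undisturbed.

Things in the scene. Friction and masses are not known exactly. Their poses are not given: they have to be found in the camera images.
- caster: Gel caster, fixed to the bench: white base plate 300 x 190 mm on four feet, bed surface 22 mm above the bench. Origin: centre of its underside. x: closing direction of the gate; y to the left of it; z up. White side rails 12 mm thick, inner faces at y = -62 and +62 mm, tops 48 mm above the bench, x = -130 to +133 mm. Behind the gate (-x) the bed is empty and its end open.
- end_wall (a point): Middle of the black gasket face of the white fixed end wall across the +x end of the bed (caster x = +130 mm); the wall's top is 56 mm above the bench.
- strip_end (a point): Front end, on top, of the aluminium lock strip that stands on the +y rail: 12 mm thick, 48 to 74 mm above the bench, caster x = -130 to +11.5 mm, y = +62 to +74 mm. The lever's nose hooks in front of this end. The -y rail has no strip.
- gate (a joint): Slide of the blue gate, m: 0 = home (tray snug between gate and end wall), positive = pulled back from home; travel -0.004 to 0.090. About 1.5 N of friction; stays where left. The gate is a block across the bed, 24 mm thick in x with its gasket, 120 mm wide, its top 58 mm above the bench; at home its front face is at caster x = +30 mm, its back face at +6 mm.
- gate_back (a point): Middle of the gate's back face (the -x face, a flat upright face 120 mm wide, 23 to 58 mm above the bench), 44 mm above the bench; push here towards caster +x.
- lever (a joint): Angle of the lock lever on the gate, rad: 0 = unlocked, long arm pointing to caster -x; it turns counter-clockwise seen from above to 1.571 = locked, arm along the gate pointing to -y. Stays where left; about 1 N at the knob. Its 35 mm nose, opposite the arm, then hooks the strip end with 1.5 mm play; gate far from home: nose stops on the strip at about 0.45 rad; near home it draws the gate in.
- lever_pivot (a point): Hinge axis (vertical) of the lever, 65 mm above the bench, at caster y = +44 mm, 12 mm ahead of the gate's back face; moves with the gate.
- lever_knob (a point): Top centre of the upright red knob at the end of the lever's arm: cylinder 22 mm in diameter, 70 to 98 mm above the bench, 100 mm from the pivot. The steel arm is 12 mm wide, 60 to 70 mm above the bench. With the gate home: unlocked at caster x = -82, y = +44 mm; locked at x = +18, y = -56 mm.
- tray: Amber see-through gel tray, loose on the bed: floor 100 (x) x 106 (y) mm, 4 mm thick, side walls at +y and -y 26 mm high in all, open at both ends. Origin: centre of the underside. It starts a little skew and short of the end wall; home it lies at caster x = +80 mm, square to the caster. About 0.11 to 0.22 kg.
- comb: Black gel comb lying flat on the bench beside the caster, about 112 x 35 mm, 8 mm thick, bystander. Origin: underside.
- buffer_bottle: White bottle with blue cap, 76 mm in diameter, 150 mm high, bystander. Origin: centre of the underside.
- seedling_pot: Terracotta pot with seedlings, 106 mm in diameter, 85 mm high (leaves to about 120 mm), bystander. Origin: centre of the underside.
- stain_dish: Clear open staining dish, 160 x 120 x 45 mm, bystander. Origin: centre of the underside.
Mind the look-alikes: they are no part of the job. Leave any black or white look-alike of the tray alone.

How it is judged:
By the outcome, as a careful person would: the job done as asked, in the order asked, and still so for the second after the job is handed in, with the robot touching nothing.
It also fails if it takes over 45 s, if anything falls off the work surface, if the arm or the gripper's body presses on something with over 40 N, if the wrist force passes 120 N, or if a joint passes its speed limit or range.

### The arm

A 7-joint arm with a two-finger parallel gripper is mounted at the origin on the work surface. World frame = base frame: x ahead of the robot, y to its left, z up, the work surface at z = 0. Lengths are in m, angles in rad, forces in N, time in s.
With the tool pointing down it reaches from about 0.4 to 0.85 m from the base axis. Payload 10.4 kg.
Tool frame: the origin (TCP) lies midway between the tips of the shut fingers; the grasp point (between the pads) lies 19 mm behind it (manip.pinch_z is the distance from the TCP to the grasp point, in m); y points along the fingers, x is the direction in which the jaws open and shut, and the axes are right-handed (so a half turn about y gives the same grasp; the last joint's range is limited). The gripper opens to 85 mm and grips with 20 to 120 N. Pads are 22 mm wide; open, the fingers measure 114 mm over their backs; the gripper's body (76 mm by 85 mm) begins 54 mm behind the grasp point. The pads swing forward as they close: fully open they stand 13 mm farther back than shut.
Start: joints at [-1.296, 0.332, -0.065, 1.46, 0.022, 1.35, -0.088], TCP at [0.183, 0.598, 0.231] pointing down, gripper open.
Joint ranges: [-2.6, 2.6], [-0.5, 2.12], [-1.47, 1.34], [0.16, 2.42], [-1.27, 4.41], [0.06, 2.06], [-2.6, 2.6]. Speed limits (rad/s): [2.22, 2.22, 2.79, 2.79, 3.14, 3.14, 3.14].

### API

Orientations are given as a unit quaternion [x, y, z, w].
In Python, from workcell import manip gives the robot as it stands.
- The arm moves only by the shell command python3 -m pendant 'ROWS' [OPENING] [FORCE]. ROWS is a JSON object of lists of equal length, an entry for each row: "offset": the shift along the tool's x, y, z scaled (see below), a list of three; "turn": the turn, a rotation vector about the tool's x, y, z scaled (see below), a list of three. A call has 1 to 12 rows; each row is the pose to reach, as a shift and turn from the pose measured when the call began, along the tool's axes at that moment; what a row does not reach only later rows make up. The controller multiplies each number of a shift by 200 mm and each number of a turn by 45 degrees. A row lasts 1/8 s, in which the tool goes at most 62.5 mm and 10.7 degrees, less where a joint would pass 70% of its speed; a pose out of reach is approached as far as the arm can. A call with a number of a shift or a turn outside -1 to 1 is refused whole. A call with a gripper value outside its range is refused whole. OPENING is the opening in per cent of the stroke, from 0 (shut) to 100 (fully open), set as the call begins (- or left out, the last holds). The fingers move at their own pace and stop on an object; FORCE is the grip in N (left out, the last holds). Time passes only in rows, so rows that repeat a pose let the fingers close. It gives the time, the measured TCP pose, the force and the opening at its end, in the units of the state.
- manip.get_obs(): the state, without advancing time (a new reading comes with each control period).
- manip.camera(name): name is "scene" or "side" or "wrist"; returns (picture, depth): 384x512x3 uint8, red, green, blue; 384x512 float32, m along the optical axis (not along the pixel's ray), 0 where there is no reading.
- manip.camera_model(name): a dict with "intrinsics" (3x3 intrinsics, pixels), "R" (3x3) and "t" (3): a world point X has camera coordinates R X + t; the wrist camera has in their place "tool_from_camera" (4x4, takes a point from camera to tool coordinates, whose origin is the TCP and whose axes are the tool frame's). Camera axes: x right, y down, z forward; pixel columns grow to the right and rows downward; lengths in m; the calibration is good to about 2 mm. The wrist camera is an equidistant fisheye: a pixel r from the principal point sees the ray r / f radians off the axis. A picture is of the moment at which its call begins: read the wrist's pose just before it. camera_model takes no time and is no camera call.
- manip.hand_in(): hands the job in, once; it reports no verdict.
The state is a dict: "clock": time; "joint_pos": joint angles; "joint_velocities": joint speeds; "tau": joint torques, N m; "position": TCP position; "ee_rot": TCP orientation; "ft_force": force on the tool from outside, world axes, zero at the start; "torque": the same for the moment, N m; "grip_width": opening from 0.0 (shut) to 1.0 (fully open).
Only numpy, scipy, OpenCV 4.12 (cv2) and the standard library are available. Lean on these libraries where they do the work, as an engineer would, in place of code of your own. Each camera call takes 0.05 s, during which the arm holds its last target. There are 200 camera calls.

## Working session

There is one attempt and no reset: what is moved stays moved. The work goes in short steps, Python scripts to look and compute and a shell command to move; the robot and the scene stay as the last step left them, time stands still between calls to the robot, and variables do not carry over. Pictures are saved under pics/ and viewed, about 8 in all and at most 12, crops included, and the job is handed in when it is done.

```bash
mkdir -p pics; cat > h.py <<'E'
import numpy as np,cv2
from workcell import manip
from scipy.spatial.transform import Rotation as R
def snap(n,f):
    o=manip.get_obs(); im,d=manip.camera(n); cv2.imwrite(f'pics/{f}.png',im[:,:,::-1]); np.savez(f'pics/{f}.npz',d=d,p=o['position'],q=o['ee_rot'],n=n); return im,d
def world(f,u,v):
    z=np.load(f'pics/{f}.npz'); d=float(z['d'][int(v),int(u)]); m=manip.camera_model(str(z['n'])); K=m['intrinsics']
    K=np.array(K)
    if 'R' in m:
        c=np.array([(u-K[0,2])/K[0,0],(v-K[1,2])/K[1,1],1])*d
        return np.array(m['R']).T@(c-np.array(m['t']))
    a=np.array([(u-K[0,2])/K[0,0],(v-K[1,2])/K[1,1]]);r=np.hypot(*a)
    c=np.array([*(a/max(r,1e-9)*np.tan(r)),1])*d
    T=np.array(m['tool_from_camera']); return R.from_quat(z['q']).apply(T[:3,:3]@c+T[:3,3])+z['p']
E
python3 - <<'E'
from h import *
print(manip.get_obs())
a=snap('scene','s0')[0];b=snap('side','d0')[0];c=snap('wrist','w0')[0]
cv2.imwrite('pics/all0.png',cv2.resize(np.vstack([np.hstack([a,b]),np.hstack([c,c*0])])[:,:,::-1],(800,600)))
E
```

```text
{'clock': 0.0, 'joint_pos': array([-1.2956061 ,  0.33284643, -0.06469775,  1.46092599,  0.02157553,
        1.34988903, -0.08851553]), 'joint_velocities': array([-0.0009422 ,  0.0003183 ,  0.00280497,  0.00090675,  0.0008627 ,
       -0.00018036, -0.00020466]), 'tau': array([-4.10475222e-04, -6.25444365e+01,  4.86177730e-02, -3.91607666e+01,
        1.60815421e-02,  9.59867612e-03, -8.18061096e-06]), 'position': array([0.18327107, 0.59714338, 0.23053912]), 'ee_rot': array([ 0.56894116,  0.4199121 , -0.42067638, -0.56834071]), 'ft_force': array([-0.04083491, -0.08797808,  0.57566602]), 'torque': array([0.01289814, 0.02407328, 0.00653713]), 'grip_width': 0.994545979860395}
```

View pics/all0.png

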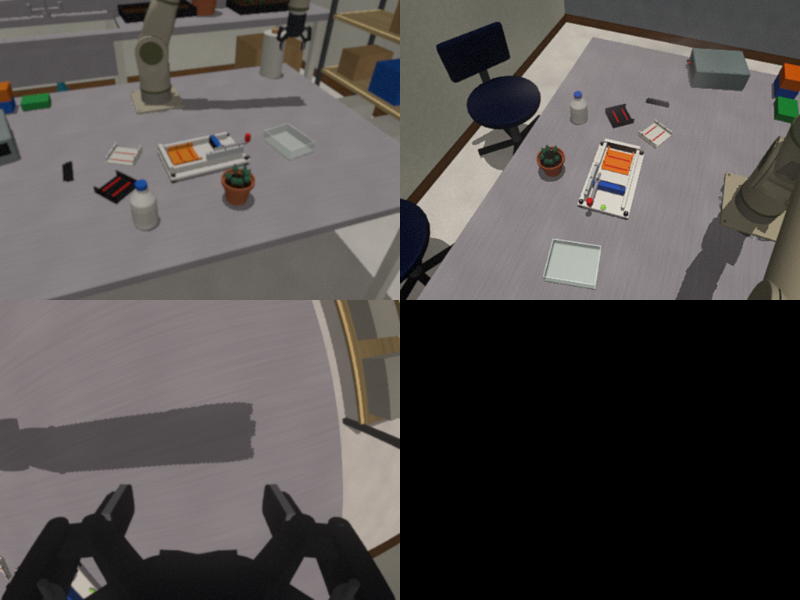

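The scene view (top left) shows the caster with its orange/amber tray at composite (183,152), the blue gate at (215,142) and the red knob at (248,138). The look-alikes are a white tray at (124,154) and a black tray at (115,187). In the side view the amber tray is at (617,160), the gate at (611,187) and the knob at (590,202). Next I'll enlarge the caster crops.

```bash
python3 - <<'E'
from h import *
a=cv2.imread('pics/s0.png')[155:235,195:335];b=cv2.imread('pics/d0.png')[170:285,220:320]
a=cv2.resize(a,None,fx=5.6,fy=5.6,interpolation=2)[:300*2][:, :]
cv2.imwrite('pics/c1.png',a)
cv2.imwrite('pics/c2.png',cv2.resize(b,None,fx=5.2,fy=5.2,interpolation=2))
print(manip.camera_model('scene'),manip.camera_model('side'))
E
```

```text
{'intrinsics': array([[430.40913515,   0.        , 248.80733566],
       [  0.        , 430.40913515, 195.83734189],
       [  0.        ,   0.        ,   1.        ]]), 'R': array([[ 0.29367704,  0.95587462, -0.00758324],
       [ 0.55770961, -0.17777939, -0.810774  ],
       [-0.77634644,  0.23387646, -0.58531018]]), 't': array([-0.18709441, -0.26026113,  1.65690673])} {'intrinsics': array([[379.77065493,   0.        , 259.03059198],
       [  0.        , 379.77065493, 185.17298833],
       [  0.        ,   0.        ,   1.        ]]), 'R': array([[-0.94383245, -0.33006516,  0.01540468],
       [-0.26691142,  0.73410122, -0.62438265],
       [ 0.19477836, -0.59342429, -0.78096671]]), 't': array([0.55835535, 0.22852961, 1.09016618])}
```

View pics/c1.png

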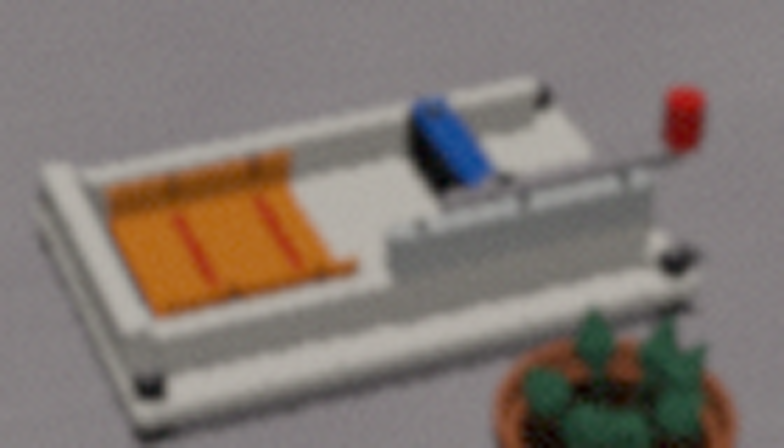

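View pics/c2.png

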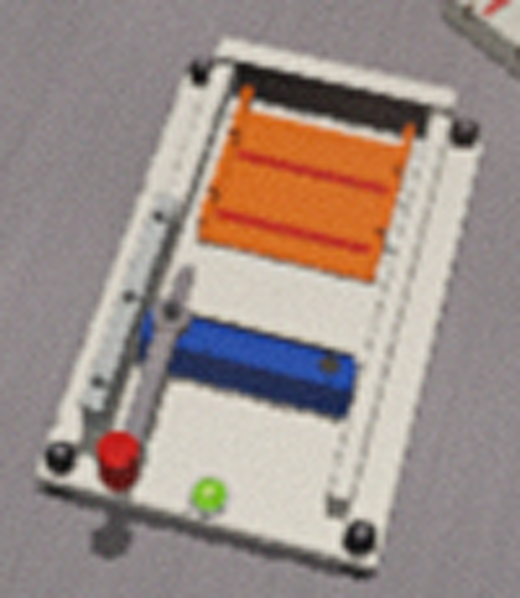

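Crop c1 (scene) shows the amber tray with both red lines at about (215,240), the only tray between the caster rails. It also shows the blue gate at (455,150), the strip front end at (400,230) and the red knob top at (686,93). Crop c2 (side) shows the knob top at (118,443), pivot at (171,312), gate top from (160,335) to (355,370), strip end at (160,215), and the tray slightly skew and short of the black gasket. The white and black trays lie outside the caster, so I leave them alone.

```bash
cat > fit.py <<'E'
from h import *
from scipy.optimize import least_squares
# (view, crop px, caster point mm); gate-dependent: add g
P=[('side',(338,492),(-130,-68,48),0),('side',(162,205),(11.5,68,74),0),('scene',(402,232),(11.5,68,74),0),
('side',(40,482),(-150,95,22),0),('side',(375,568),(-150,-95,22),0),('scene',(538,82),(-130,-68,48),0),
('side',(171,312),(18,44,70),1),('side',(118,443),(-82,44,98),1),('scene',(686,93),(-82,44,98),1),('scene',(650,178),(-130,68,74),0),('side',(95,404),(-130,68,74),0)]
def proj(n,X):
    m=manip.camera_model(n);K=m['intrinsics'];c=m['R']@X+m['t'];p=K@c/c[2];return p[:2]
def px(n,c): return np.array([195,155])+np.array(c)/5.6 if n=='scene' else np.array([220,170])+np.array(c)/5.2
def W(p,X): 
    c,s=np.cos(p[2]),np.sin(p[2]);return np.array([p[0]+c*X[0]-s*X[1],p[1]+s*X[0]+c*X[1],X[2]])
def res(p):
    r=[]
    for n,c,X,m in P:
        X=np.array(X)/1e3; X[0]-=m*p[3]; r+=list(proj(n,W(p,X))-px(n,c))
    return np.array(r)
if __name__=='__main__':
    b=min((least_squares(res,[.6,0,y,.05],loss='soft_l1') for y in np.arange(0,6.3,.8)),key=lambda b:b.cost)
    p=b.x;print('x y yaw gate',p,b.cost);print(np.round(res(p).reshape(-1,2),1))
    g=p[3]
    for n,X in dict(knob=(-.082-g,.044,.098),gback=(.006-g,0,.044),pivot=(.018-g,.044,.065),minusx=(-.15,0,.022)).items(): print(n,W(p,np.array(X)))
    o=manip.get_obs();print(R.from_quat(o['ee_rot']).as_matrix().round(3))
E
python3 fit.py
```

```text
Traceback (most recent call last):
  File "fit.py", line 18, in <module>
    b=min((least_squares(res,[.6,0,y,.05],loss='soft_l1') for y in np.arange(0,6.3,.8)),key=lambda b:b.cost)
  File "fit.py", line 18, in <genexpr>
    b=min((least_squares(res,[.6,0,y,.05],loss='soft_l1') for y in np.arange(0,6.3,.8)),key=lambda b:b.cost)
           ~~~~~~~~~~~~~^^^^^^^^^^^^^^^^^^^^^^^^^^^^^^^^^
  File "fit.py", line 15, in res
    X=np.array(X)/1e3; X[0]-=m*p[3]; r+=list(proj(n,W(p,X))-px(n,c))
                                             ~~~~^^^^^^^^^^
  File "fit.py", line 8, in proj
    m=manip.camera_model(n);K=m['intrinsics'];c=m['R']@X+m['t'];p=K@c/c[2];return p[:2]
ValueError: time passes only in moves, steps and waits
```

```bash
sed -i "s/^def proj.*/CM={k:manip.camera_model(k) for k in ('scene','side')}\ndef proj(n,X):/; s/m=manip.camera_model(n);K=m/m=CM[n];K=m/" fit.py; python3 fit.py
```

```text
x y yaw gate [0.52781331 0.06594401 4.78668642 0.07525433] 6.718866636867321
[[ 0.3  1.2]
 [-0.  -1.5]
 [-1.6  0.1]
 [-1.6 -0.5]
 [ 0.7 -0.1]
 [-1.  -0.4]
 [-0.2 -0.1]
 [-0.3  0.6]
 [-0.6  0.3]
 [ 0.6 -1.3]
 [-1.3  1.5]]
knob [0.56001907 0.2260306  0.098     ]
gback [0.52267262 0.13500729 0.044     ]
pivot [0.56744198 0.12630647 0.065     ]
minusx [0.51667894 0.21553019 0.022     ]
[[ 0.293 -0.    -0.956]
 [ 0.956 -0.001  0.293]
 [-0.001 -1.    -0.   ]]
```

```bash
python3 -m pendant '{"offset":[[-0.12,0,-0.19],[-0.24,0,-0.38],[-0.36,0,-0.57],[-0.48,0,-0.76],[-0.59,0,-0.96],[-0.59,0,-0.96]],"turn":[[0,0.2,0],[0,0.4,0],[0,0.6,0],[0,0.8,0],[0,1,0],[0,1,0]]}' 0 40
python3 - <<'E'
from h import *
o=manip.get_obs();M=R.from_quat(o['ee_rot']).as_matrix();print(M.round(3),o['joint_pos'].round(2))
# hover behind gate
y=274.3*np.pi/180+np.radians(0);c=np.array([np.cos(4.7867),np.sin(4.7867),0]);n=np.array([-c[1],c[0],0])
t=np.array([.52267,.13501,0])-.050*c-.008*n;t[2]=.2
print(t,(M.T@(t-o['position'])/.2).round(3),'turn',((R.from_quat(o['ee_rot']).inv()*R.from_matrix(np.c_[n,[0,0,-1],np.cross(n,[0,0,-1])])).as_rotvec()/np.radians(45)).round(3))
E
```

```text
clock: 0.9
position: [0.3353, 0.4251, 0.231]
ee_rot: [0.687, 0.168, -0.168, -0.686]
ft_force: [0.1, -0.4, -0.2]
grip_width: 0.003
[[ 0.887  0.001 -0.461]
 [ 0.461 -0.002  0.887]
 [-0.    -1.    -0.002]] [-1.11  0.15  0.14  1.69 -0.02  1.31 -0.49]
[0.51097995 0.18427807 0.2       ] [ 0.224  0.158 -1.473] turn [0.002 0.516 0.   ]
```

```bash
python3 -m pendant '{"offset":[[0.04,0,-0.2],[0.09,0,-0.45],[0.14,0,-0.7],[0.18,0,-0.95],[0.18,0,-0.95]],"turn":[[0,0.15,0],[0,0.3,0],[0,0.43,0],[0,0.516,0],[0,0.516,0]]}'
python3 - <<'E'
from h import *
im,d=snap('wrist','w1')
cv2.imwrite('pics/w1b.png',cv2.resize(im[:,:,::-1],(800,600),interpolation=2))
o=manip.get_obs();print(R.from_quat(o['ee_rot']).as_matrix().round(3),o['joint_pos'].round(2))
print(manip.camera_model('wrist'))
E
```

```text
clock: 1.52
position: [0.4569, 0.2701, 0.2313]
ee_rot: [0.708, 0.025, -0.024, -0.706]
ft_force: [-0.7, 1.0, 1.3]
grip_width: -0.002
[[ 0.997  0.    -0.073]
 [ 0.073 -0.002  0.997]
 [ 0.    -1.    -0.002]] [-0.92  0.12  0.32  1.73 -0.04  1.3  -0.52]
{'intrinsics': array([[297.31863964,   0.        , 253.46763527],
       [  0.        , 297.31863964, 184.94116377],
       [  0.        ,   0.        ,   1.        ]]), 'tool_from_camera': array([[ 9.99999617e-01,  2.77612027e-04, -8.29938177e-04,
         3.22543817e-04],
       [ 8.74955174e-04, -2.97792171e-01,  9.54630325e-01,
        -1.43189787e-01],
       [ 1.78677676e-05, -9.54630685e-01, -2.97792300e-01,
         7.57818375e-02],
       [ 0.00000000e+00,  0.00000000e+00,  0.00000000e+00,
         1.00000000e+00]])}
```

View pics/w1b.png

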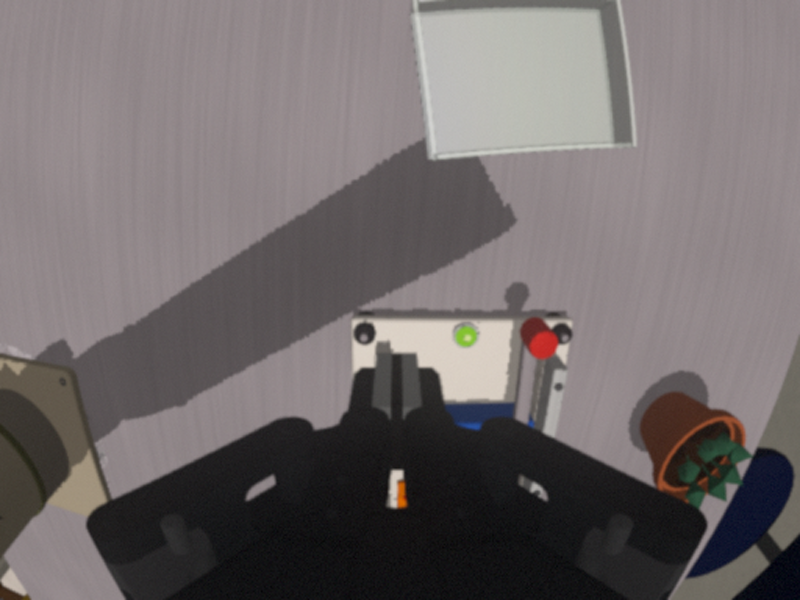

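The wrist view shows the knob top at (544,345), the gate's back face as the dark blue strip at rows 403–422 near (480,410), and the bubble level at (466,336). The pot is to the right at (695,450) and the empty dish is at the top. Next I measure the knob and gate from depth and compare with the fit.

```bash
python3 - <<'E'
from h import *
for n,u,v in [('knob',348,221),('knob2',350,222),('gback mid',307,263),('gtop',307,271),('gtop2',318,272),('bed',300,250)]: print(n,world('w1',u,v).round(4))
d=np.load('pics/w1.npz')['d']
c=np.array([np.cos(4.7867),np.sin(4.7867),0])
o=np.array([.5278,.0659,0])
for v in range(252,276,2):
    X=world('w1',307,v)-o; print(v,'caster',(X@c).round(4),(X@[-c[1],c[0],0]).round(4),X[2].round(4))
E
```

```text
knob [0.5596 0.227  0.0993]
knob2 [0.5622 0.2259 0.0992]
gback mid [0.5381 0.1367 0.0394]
gtop [0.5352 0.136  0.0578]
gtop2 [0.4803 0.2849 0.2826]
bed [0.5294 0.1471 0.0228]
252 caster -0.0769 0.0178 0.0222
254 caster -0.0739 0.0179 0.0226
256 caster -0.0708 0.0181 0.0228
258 caster -0.0705 0.0174 0.0277
260 caster -0.0701 0.0167 0.0322
262 caster -0.0705 0.0157 0.038
264 caster -0.0701 0.015 0.0423
266 caster -0.0714 0.0138 0.0491
268 caster -0.0712 0.0131 0.0536
270 caster -0.0696 0.0129 0.056
272 caster -0.0677 0.0128 0.0578
274 caster -0.2208 -0.0352 0.282
```

```bash
python3 -m pendant '{"offset":[[0.1,0,-0.26],[0.2,0,-0.52],[0.2,0.2,-0.52],[0.2,0.45,-0.52],[0.2,0.7,-0.52],[0.2,0.88,-0.52],[0.2,0.95,-0.52],[0.2,0.955,-0.52]],"turn":[[0,0,0],[0,0,0],[0,0,0],[0,0,0],[0,0,0],[0,0,0],[0,0,0],[0,0,0]]}'
cat > st.py <<'E'
from h import *
o=manip.get_obs();c=np.array([np.cos(4.7867),np.sin(4.7867),0]);n=np.array([-c[1],c[0],0]);X=o['position']-[.5278,.0659,0]
M=R.from_quat(o['ee_rot']).as_matrix()
print('caster',(X@c).round(4),(X@n).round(4),X[2].round(4),'F caster',(o['ft_force']@c).round(2),(o['ft_force']@n).round(2),o['ft_force'][2].round(2),'yawerr',np.degrees(np.arctan2(M[:,0]@c,M[:,0]@n)).round(2))
E
python3 st.py
```

```text
clock: 2.58
position: [0.5025, 0.1724, 0.0403]
ee_rot: [0.707, 0.026, -0.027, -0.706]
ft_force: [1.3, -0.1, 0.6]
grip_width: -0.0
caster -0.1081 -0.0173 0.0403 F caster 0.2 1.31 0.63 yawerr -0.05
```

```bash
python3 -m pendant '{"offset":[[0.01,0,-0.08],[0.01,0,-0.12],[0.01,0,-0.15],[0.01,0,-0.18],[0.01,0,-0.21],[0.01,0,-0.24],[0.01,0,-0.27],[0.01,0,-0.3],[0.01,0,-0.33],[0.01,0,-0.36],[0.01,0,-0.39],[0.01,0,-0.42]],"turn":[[0,0,0],[0,0,0],[0,0,0],[0,0,0],[0,0,0],[0,0,0],[0,0,0],[0,0,0],[0,0,0],[0,0,0],[0,0,0],[0,0,0]]}'
python3 st.py
```

```text
clock: 4.08
position: [0.5107, 0.0883, 0.0403]
ee_rot: [0.707, 0.026, -0.027, -0.706]
ft_force: [-0.7, 1.0, -0.7]
grip_width: -0.0
caster -0.0236 -0.0154 0.0403 F caster -1.01 -0.62 -0.75 yawerr -0.05
```

```bash
python3 -m pendant '{"offset":[[0,0,-0.015],[0,0,-0.03],[0,0,-0.045],[0,0,-0.06],[0,0,-0.07],[0,0,-0.08],[0,0,-0.08]],"turn":[[0,0,0],[0,0,0],[0,0,0],[0,0,0],[0,0,0],[0,0,0],[0,0,0]]}'
python3 st.py; python3 - <<'E'
from h import *
a=snap('side','d2')[0][170:285,220:320];b=snap('scene','s2')[0][155:235,195:335]
A=cv2.resize(a,(330,380),interpolation=2);B=cv2.resize(b,(470,269),interpolation=2);B=np.vstack([B,np.zeros((111,470,3),np.uint8)])
cv2.imwrite('pics/c3.png',np.hstack([A,B])[:,:,::-1])
E
```

```text
clock: 4.95
position: [0.512, 0.0721, 0.0403]
ee_rot: [0.707, 0.026, -0.027, -0.706]
ft_force: [-0.7, 1.0, -0.8]
grip_width: -0.001
caster -0.0073 -0.0153 0.0403 F caster -1.04 -0.63 -0.79 yawerr -0.04
```

View pics/c3.png

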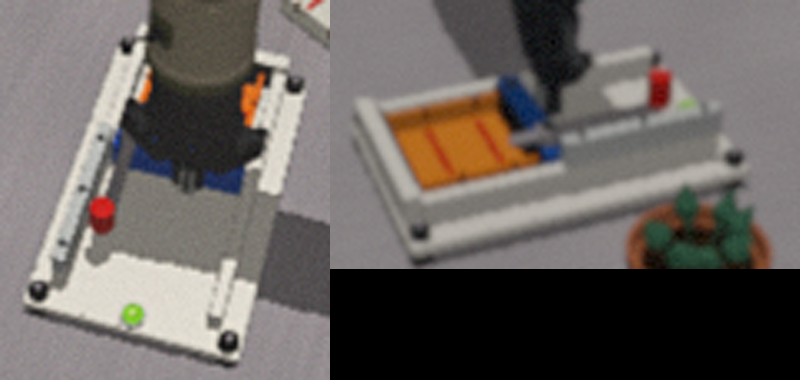

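The gate's front edge in the scene half at (520,130) is now nearly against the tray, which looks square between the gate and the end wall. I'll creep forward until the force rises.

```bash
python3 -m pendant '{"offset":[[0,0,-0.005],[0,0,-0.01],[0,0,-0.01]],"turn":[[0,0,0],[0,0,0],[0,0,0]]}';python3 st.py;  python3 -m pendant '{"offset":[[0,0,-0.005],[0,0,-0.008],[0,0,-0.008]],"turn":[[0,0,0],[0,0,0],[0,0,0]]}'; python3 st.py
```

```text
clock: 5.42
position: [0.5123, 0.07, 0.0404]
ee_rot: [0.707, 0.026, -0.027, -0.706]
ft_force: [-1.3, 2.4, -0.1]
grip_width: -0.003
caster -0.0053 -0.0152 0.0404 F caster -2.53 -1.11 -0.15 yawerr -0.03
clock: 5.8
position: [0.5123, 0.0683, 0.0404]
ee_rot: [0.707, 0.026, -0.027, -0.706]
ft_force: [-1.5, 2.7, 0.9]
grip_width: -0.002
caster -0.0035 -0.0152 0.0404 F caster -2.82 -1.25 0.92 yawerr -0.03
```

```bash
python3 -m pendant '{"offset":[[0,0,-0.005],[0,0,-0.008],[0,0,-0.008]],"turn":[[0,0,0],[0,0,0],[0,0,0]]}';python3 st.py;  python3 -m pendant '{"offset":[[0,0,-0.004],[0,0,-0.006],[0,0,-0.006]],"turn":[[0,0,0],[0,0,0],[0,0,0]]}'; python3 st.py
```

```text
clock: 6.18
position: [0.5124, 0.0682, 0.0404]
ee_rot: [0.707, 0.027, -0.027, -0.706]
ft_force: [-2.5, 7.5, 0.2]
grip_width: -0.003
caster -0.0035 -0.0152 0.0404 F caster -7.63 -1.97 0.24 yawerr -0.1
clock: 6.55
position: [0.5124, 0.0682, 0.0405]
ee_rot: [-0.706, -0.027, 0.027, 0.707]
ft_force: [-2.2, 6.3, -0.5]
grip_width: -0.001
caster -0.0035 -0.0152 0.0405 F caster -6.49 -1.76 -0.54 yawerr -0.15
```

```bash
python3 -m pendant '{"offset":[[0,0,-0.008],[0,0,-0.014],[0,0,-0.014],[0,0,-0.014]],"turn":[[0,0,0],[0,0,0],[0,0,0],[0,0,0]]}';python3 st.py
python3 -m pendant '{"offset":[[0,0,0.04],[0,0,0.1],[0,-0.2,0.15],[0,-0.4,0.2],[0,-0.6,0.3],[0,-0.7,0.4],[0,-0.7,0.4]],"turn":[[0,0,0],[0,0,0],[0,0,0],[0,0,0],[0,0,0],[0,0,0],[0,0,0]]}' 40 20
python3 st.py; python3 - <<'E'
from h import *
w=snap('wrist','w3')[0];a=snap('side','d3')[0][170:285,220:320]
b=snap('scene','s3')[0][155:235,195:335]
A=cv2.resize(a,(330,380),interpolation=2);B=cv2.resize(b,(470,269),interpolation=2);B=np.vstack([B,np.zeros((111,470,3),np.uint8)])
cv2.imwrite('pics/c4.png',np.vstack([np.hstack([A,B]),cv2.resize(w[190:330,100:450],(800,320))])[:600,:,::-1])
E
```

```text
clock: 7.05
position: [0.5124, 0.0682, 0.0405]
ee_rot: [-0.705, -0.028, 0.028, 0.708]
ft_force: [-2.3, 11.8, -0.1]
grip_width: 0.002
caster -0.0034 -0.0152 0.0405 F caster -11.93 -1.38 -0.11 yawerr -0.27
clock: 7.92
position: [0.5067, 0.1493, 0.182]
ee_rot: [-0.705, -0.03, 0.028, 0.708]
ft_force: [-1.4, -0.8, -0.5]
grip_width: 0.4
caster -0.0847 -0.0148 0.182 F caster 0.69 -1.45 -0.51 yawerr -0.41
```

View pics/c4.png

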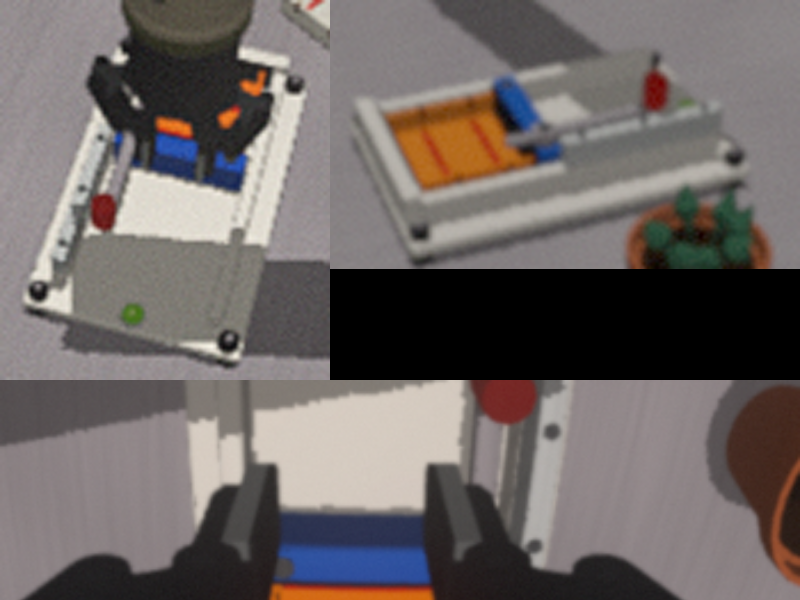

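The tray now sits square between the gate (scene half, about (525,118)) and the end wall, and the knob is at (655,90). In the wrist half the gate lies straight, with the amber edge right against it at (355,590) and the knob at (503,395). Now I measure the knob top and gate back.

```bash
python3 - <<'E'
from h import *
c=np.array([np.cos(4.7867),np.sin(4.7867),0]);n=np.array([-c[1],c[0],0]);o=np.array([.5278,.0659,0])
im=cv2.imread('pics/w3.png').astype(int)
m=(im[...,2]>70)&(im[...,1]<45)&(im[...,0]<45);ys,xs=np.nonzero(m)
X=np.array([world('w3',u,v) for u,v in list(zip(xs,ys))[:900]])-o
k=(X[:,2]>.094)&(X[:,2]<.105);C=np.c_[X@c,X@n,X[:,2]][k];print(len(X),k.sum(),C.mean(0),C.min(0),C.max(0))
for v in range(246,264,3):
    Y=world('w3',255,v)-o;print(v,(Y@c).round(4),(Y@n).round(4),Y[2].round(4))
pot=world('w1',450,285);print('pot',(pot-o)@c,(pot-o)@n,pot[2])
E
```

```text
900 445 [-0.08106981  0.0415411   0.09801988] [-0.09043578  0.0316346   0.09419677] [-0.07095311  0.05174046  0.100107  ]
246 0.0066 -0.012 0.0233
249 0.0077 -0.012 0.0284
252 0.0079 -0.012 0.0348
255 0.0077 -0.0121 0.042
258 0.0087 -0.0121 0.0466
261 0.009 -0.0121 0.0524
pot -0.050594189152257565 0.21695203089116993 0.0971024189350583
```

```bash
python3 -m pendant '{"offset":[[0.14,0,-0.01],[0.284,0,-0.018],[0.284,0,-0.018],[0.284,0.15,-0.018],[0.284,0.3,-0.018],[0.284,0.42,-0.018],[0.284,0.5,-0.018],[0.284,0.515,-0.018],[0.284,0.515,-0.018]],"turn":[[0,0,0],[0,0,0],[0,0,0],[0,0,0],[0,0,0],[0,0,0],[0,0,0],[0,0,0],[0,0,0]]}'
cat >> st.py <<'E'
import sys
# targets: TCP lever angle list -> rows in current tool frame
P=np.array([.5278,.0659,0])+.019*c+.042*n
rel=o['position']-P; a0=np.degrees(np.arctan2(rel@n,rel@c))%360-180
print('tcp angle',a0.round(1),'radius',np.hypot(rel@c,rel@n).round(4))
for a in map(float,sys.argv[1:]):
    t=np.radians(a+180);T=P+.1*(np.cos(t)*c+np.sin(t)*n);T[2]=o['position'][2]
    w=np.arctan2(M[:,0]@c,M[:,0]@n) # lever-aligned yaw error
    print(a,(M.T@(T-o['position'])/.2).round(3),'turn y',round(-(a+np.degrees(w))/45,3))
E
python3 st.py 5 15 25 35 45
```

```text
clock: 9.2
position: [0.5626, 0.1473, 0.0769]
ee_rot: [-0.706, -0.027, 0.028, 0.707]
ft_force: [0.8, 0.1, 0.9]
grip_width: 0.399
caster -0.0786 0.0408 0.0769 F caster -0.01 0.77 0.9 yawerr -0.2
tcp angle 0.7 radius 0.0976
5.0 [-0.038  0.     0.01 ] turn y -0.107
15.0 [-0.123  0.    -0.004] turn y -0.329
25.0 [-0.205  0.    -0.034] turn y -0.551
35.0 [-0.281  0.    -0.077] turn y -0.773
45.0 [-0.348  0.    -0.133] turn y -0.996
```

```bash
python3 -m pendant '{"offset":[[-0.038,-0.01,0.01],[-0.08,-0.01,0.004],[-0.123,-0.01,-0.004],[-0.165,-0.01,-0.018],[-0.205,-0.01,-0.034],[-0.244,-0.01,-0.054],[-0.281,-0.01,-0.077],[-0.315,-0.01,-0.104],[-0.348,-0.01,-0.133],[-0.348,-0.01,-0.133]],"turn":[[0,-0.107,0],[0,-0.218,0],[0,-0.329,0],[0,-0.44,0],[0,-0.551,0],[0,-0.662,0],[0,-0.773,0],[0,-0.885,0],[0,-0.996,0],[0,-0.996,0]]}'
python3 st.py 50 60 70 80 90
```

```text
clock: 10.45
position: [0.4958, 0.1152, 0.08]
ee_rot: [-0.642, -0.295, 0.294, 0.644]
ft_force: [-0.2, 0.6, 0.1]
grip_width: 0.403
caster -0.0515 -0.0283 0.08 F caster -0.66 -0.2 0.15 yawerr -44.96
tcp angle 44.9 radius 0.0995
50.0 [-0.044 -0.     0.   ] turn y -0.112
60.0 [-0.13  -0.    -0.015] turn y -0.334
70.0 [-0.212 -0.001 -0.045] turn y -0.557
80.0 [-0.288 -0.001 -0.088] turn y -0.779
90.0 [-0.354 -0.001 -0.144] turn y -1.001
```

```bash
python3 -m pendant '{"offset":[[-0.044,0,0],[-0.087,0,-0.006],[-0.13,0,-0.015],[-0.171,0,-0.029],[-0.212,0,-0.045],[-0.25,0,-0.065],[-0.288,0,-0.088],[-0.322,0,-0.115],[-0.354,0,-0.144],[-0.354,0,-0.144]],"turn":[[0,-0.112,0],[0,-0.223,0],[0,-0.334,0],[0,-0.445,0],[0,-0.557,0],[0,-0.668,0],[0,-0.779,0],[0,-0.89,0],[0,-1,0],[0,-1,0]]}'
python3 st.py 92 94 96
```

```text
clock: 11.7
position: [0.4718, 0.0424, 0.0802]
ee_rot: [0.482, 0.518, -0.516, -0.483]
ft_force: [0.2, 0.1, 0.2]
grip_width: 0.394
caster 0.0192 -0.0576 0.0802 F caster -0.12 0.25 0.18 yawerr -89.77
tcp angle 90.1 radius 0.0996
92.0 [-0.016 -0.     0.002] turn y -0.049
94.0 [-0.034 -0.     0.001] turn y -0.094
96.0 [-0.051 -0.    -0.001] turn y -0.138
```

```bash
python3 -m pendant '{"offset":[[-0.01,0,0],[-0.02,0,0],[-0.025,0,0],[-0.025,0,0]],"turn":[[0,0,0],[0,0,0],[0,0,0],[0,0,0]]}'; python3 st.py; python3 -m pendant '{"offset":[[-0.005,0,0],[-0.01,0,0],[-0.01,0,0]],"turn":[[0,0,0],[0,0,0],[0,0,0]]}'; python3 st.py
```

```text
clock: 12.2
position: [0.4723, 0.0375, 0.0803]
ee_rot: [0.482, 0.518, -0.516, -0.483]
ft_force: [-0.4, 0.7, 0.2]
grip_width: 0.402
caster 0.0242 -0.0575 0.0803 F caster -0.76 -0.32 0.2 yawerr -89.75
tcp angle 93.0 radius 0.0996
clock: 12.58
position: [0.4723, 0.0365, 0.0803]
ee_rot: [0.481, 0.519, -0.516, -0.483]
ft_force: [-2.4, 4.7, 0.2]
grip_width: 0.399
caster 0.0252 -0.0575 0.0803 F caster -4.84 -2.06 0.19 yawerr -89.79
tcp angle 93.6 radius 0.0997
```

```bash
python3 -m pendant '{"offset":[[-0.006,0,0],[-0.012,0,0],[-0.012,0,0]],"turn":[[0,0,0],[0,0,0],[0,0,0]]}'; python3 st.py; python3 -m pendant '{"offset":[[0.015,0,0],[0.03,0,0],[0.03,0,0],[0.03,-0.1,0],[0.03,-0.3,0],[0.03,-0.55,0],[0.2,-0.7,0],[0.45,-0.7,0],[0.7,-0.7,0],[0.95,-0.7,0],[0.95,-0.7,0]],"turn":[[0,0,0],[0,0,0],[0,0,0],[0,0,0],[0,0,0],[0,0,0],[0,0,0],[0,0,0],[0,0,0],[0,0,0],[0,0,0]]}'; python3 - <<'E'
from h import *
a=snap('side','d4')[0][170:285,220:320];b=snap('scene','s4')[0][155:235,195:335]
A=cv2.resize(a,(345,400),interpolation=2);B=cv2.resize(b,(455,260),interpolation=2);B=np.vstack([B,np.zeros((140,455,3),np.uint8)])
F=np.hstack([snap('side','d5')[0],snap('scene','s5')[0]]);F=cv2.resize(F,(533,200))
F=np.hstack([F,np.zeros((200,267,3),np.uint8)])
cv2.imwrite('pics/c5.png',np.vstack([np.hstack([A,B]),F])[:,:,::-1])
E
```

```text
clock: 12.95
position: [0.4723, 0.0362, 0.0803]
ee_rot: [0.48, 0.519, -0.516, -0.483]
ft_force: [-1.6, 10.7, -0.5]
grip_width: 0.399
caster 0.0255 -0.0575 0.0803 F caster -10.82 -0.8 -0.54 yawerr -89.89
tcp angle 93.7 radius 0.0997
clock: 14.32
position: [0.4574, 0.2285, 0.2211]
ee_rot: [0.478, 0.521, -0.517, -0.482]
ft_force: [-0.3, -0.1, 0.1]
grip_width: 0.399
```

View pics/c5.png

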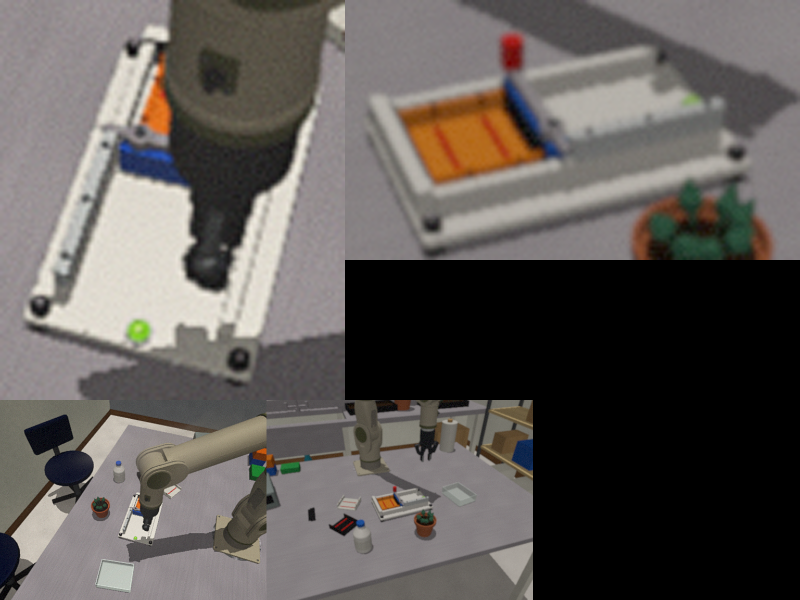

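The scene half shows the lever along the gate top, the knob upright at (512,40) and the nose in front of the strip end at (560,150). The tray sits square between the walls at (450,140). The bystanders look unmoved. One numeric check of the lever angle, then I hand in.

```bash
python3 - <<'E'
from h import *
m=manip.camera_model('scene');K=m['intrinsics']
c=np.array([np.cos(4.7867),np.sin(4.7867),0]);n=np.array([-c[1],c[0],0]);o=np.array([.5278,.0659,0])
def at(u,v,z):
    r=m['R'].T@np.linalg.inv(K)@[u,v,1];C=-m['R'].T@m['t'];X=C+r*(z-C[2])/r[2]-o;return np.array([X@c,X@n])
k=at(195+167/3.25,155+38/3.25,.098);d=k-[.019,.042];print('knob',k.round(4),'lever deg',np.degrees(np.arctan2(d[1],d[0]))%360-180)
print(manip.hand_in())
E
```

```text
knob [ 0.0176 -0.057 ] lever deg 89.19847968202612
the job is handed in; nothing more can be done
None
```

I finished the job and handed it in after about 15 s of robot time. The gate is home and the lever is locked along the top of it.

- **Gate and tray:** I pushed the gate's back face with shut fingers until it stopped dead, holding at about 12 N. The pictures show the amber tray square and snug between the gate and the end wall.
- **Lever:** I swung the knob round loosely between the open jaws and pressed it against its stop at about 11 N. I then let go and backed the arm away.
- **Last checks:** the final images put the knob at caster (17.6, -57) mm, which is a lever angle of about 89°. The locked position is (18, -56) mm at 90°, so this is within measuring error.
- **Bystanders:** they look unmoved in both fixed-camera views, but I did not measure them.
- **Small disagreement:** the wrist depth put the gate back at about +8 mm, against the nominal +6 mm. I put this down to a 1–2 mm error in my fit of the caster's position, because the push ended on a hard stop.
- **Not fully seen:** in the last side view the arm hid part of the gate and tray, so their final state rests on the scene camera and the forces.

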